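# Skewer the spacer rings off the rack

## Robot

A 7-joint arm with a two-finger parallel gripper is mounted at the origin on a cart in front of the work surface, level with it; the furniture and walls round the work are solid. World frame = base frame: x ahead of the robot, y to its left, z up, the work surface at z = 0. Lengths are in m, angles in rad, forces in N, time in s.
With the tool pointing down it reaches from about 0.35 to 0.9 m from the base axis. Payload 7.2 kg.
Tool frame: the origin (TCP) lies at the very end of the fingers, on their centre line; the grasp point (between the pads) lies 19 mm behind it; z points along the fingers, y is the line along which they close (so a half turn about z gives the same grasp; the last joint's range is limited). The gripper opens to 85 mm and grips with 20 to 120 N. Pads are 22 mm wide; open, the fingers measure 114 mm over their backs; the gripper's body (76 mm by 85 mm) begins 54 mm behind the grasp point. The pads swing forward as they close: fully open they stand 13 mm farther back than shut.
Start: joints at [1.101, 0.411, -0.013, 1.596, 0.006, 1.134, -0.082], TCP at [0.244, -0.575, 0.204] pointing down, gripper open.
Joint ranges: [-2.95, 2.95], [-0.29, 1.99], [-1.47, 1.44], [0.14, 2.54], [-1.03, 4.17], [0.13, 1.85], [-2.86, 2.86]. Speed limits (rad/s): [2.39, 2.39, 3.01, 3.01, 3.14, 3.14, 3.14].

## Interface

Orientations are given as [roll, pitch, yaw] about the fixed x, y, z axes, in that order (R = Rz(yaw) Ry(pitch) Rx(roll)).
In Python, from workcell import telemetry, snapshot, camera_params, ticket gives the robot as it stands.
- The arm moves only by the tool servo_tool, never from a script. Its argument "motion" is a list that holds one entry, the list of rows, each a list of 7 numbers: the shift along the tool's x, y, z in m, then the turn, a rotation vector about the tool's x, y, z in rad, then the gripper's target within -1 to 1 (fully open at 1, half-way at 0, shut at -1). In form: [[[dx, dy, dz, ax, ay, az, claw], ...]]. A call has 1 to 12 rows; each row is the pose to reach, as a shift and turn from the pose commanded when the call began, along the tool's axes at that moment; what a row does not reach only later rows make up. A row lasts 1/8 s, in which the tool goes at most 62.5 mm and 10.7 degrees, less where a joint would pass 70% of its speed; a pose out of reach is approached as far as the arm can. A call with a gripper value outside its range is refused whole. The fingers move at their own pace and stop on an object; "squeeze" is the grip in N (left out, the last holds). Time passes only in rows, so rows that repeat a pose let the fingers close. It gives the time, the measured TCP pose, the force, the opening and the grip force at its end, in the units of the state.
- telemetry.get_state(): the state, without advancing time (a new reading comes with each control period).
- snapshot(name): name is "scene" or "top" or "wrist"; returns the picture (384x512x3 uint8, blue, green, red); there is no depth.
- camera_params(name): a dict with "fovy" (degrees; the focal length in pixels is half the picture's height over the tangent of half this angle, whatever the lens; pixels are square), "cx", "cy" (the principal point, pixels), "position" and "attitude" of the camera in the world. Camera axes: x right, y down, z forward; pixel columns grow to the right and rows downward; lengths in m; the calibration is good to about 2 mm. A picture is of the moment at which its call begins: read the wrist's pose just before it. camera_params takes no time and is no camera call; for the wrist camera it gives the pose at the moment of the call.
- ticket.close_job(): hands the job in; it is judged then, once.
The state is a dict: "time": time; "qpos": joint angles; "joint_vel": joint speeds; "joint_torque": joint torques, N m; "tool_pos": TCP position; "orientation": TCP orientation; "ft_force": force on the tool from outside, world axes, zero at the start; "ft_torque": the same for the moment, N m; "gripper_width": opening from 0.0 (shut) to 1.0 (fully open); "finger_force": force on a finger pad.
Only numpy, scipy, OpenCV 4.12 (cv2) and the standard library are available. Lean on these libraries where they do the work, as an engineer would, in place of code of your own. Each camera call takes 0.05 s, during which the arm holds its last target. There are 200 camera calls.

## Task

Take the skewer by its black handle, thread its prong through all three ceramic rings standing in the trough rack, and keep sliding until the rings close up against the rack's sprung end stop; press the pack there steadily with about 10 N (the rings are brittle: never more than 16 N). Then lift the three rings out together on the skewer and lay the loaded skewer back level on its stand, handle up as it was, and let go. Touch the rings only with the skewer and leave the other things where they are.

Things in the scene. Friction and masses are not known exactly. Their poses are not given: they have to be found in the camera images.
- skewer: Loose L-shaped skewer, 0.16 kg, starts level on its stand. Origin on the prong's axis under the handle; x along the prong to its tip, z up the handle. Steel prong, 9 mm diameter. Flat square foot 30 x 30 mm under the handle, underside 8 mm below the axis. Handle: upright black block 20 x 20 mm, from 10 to 88 mm above the axis.
- skewer_grip (a point): On the skewer's handle: its centre line, 60 mm above the prong axis, a good height to grip (28 mm below the handle's top). Axes as the skewer's.
- skewer_tip (a point): The tip of the skewer's prong, 119 mm from the skewer's origin; the last 12 mm taper from 9 to 3 mm.
- skewer_collar (a point): Centre of the front face of the skewer's round collar (30 mm diameter), 24 mm from the skewer's origin: this face pushes the rings.
- ring_near: White ceramic spacer ring, 44 mm outer diameter, 13 mm hole, 14 mm thick, 50 g, standing on edge in the trough. Origin at its centre, x along the hole's axis. The one nearest the rack's open end (threaded first). In the rack its centre is about 45 mm above the worktop.
- ring_mid: The same kind of ring, the middle one of the three.
- ring_far: The same kind of ring, the one nearest the end stop (threaded last).
- rack: Fixed aluminium V-trough rack, 162 x 70 mm, trough edges 33 mm high. Origin on its underside; x along the trough from the open end (x = -58 mm) to the end stop, z up. The rings' centres stand at about x = -40, -15 and 10 mm, each up to 4 mm either way, 45 mm up; they slide along the trough when pushed.
- stop_zone (a point): Point of the rack (x = 46 mm, 45 mm up) in the middle of where the end stop's bumper may be: a dark stop 62 mm high is clamped across the trough, its black bumper's face 26 to 66 mm from the rack's origin, not reported. The bumper yields along x from 4 N at 2.5 N per mm (10 N after 2.5 mm), solid after 8 mm. A slot 20 mm wide, open above, lets the prong pass and lift out.
- stand: Fixed aluminium skewer stand, base 156 x 70 x 10 mm; origin at the centre of its underside, x from handle end to tip end. A flat block (26 mm along x, 44 mm wide, top 54 mm high, centred at x = -50 mm) carries the skewer's foot; a V fork 12 mm thick at x = 61 mm, arms 73 mm high, carries the prong. The rings hang free between collar and fork.
- stand_seat (a point): Where the skewer's origin belongs when it lies right on the stand (x = -45, y = 0, z = 62 mm of the stand), the skewer's x along the stand's x.
- sample_bottle: White screw-cap bottle, 54 mm in diameter, 103 mm high, a bystander standing behind the work. Origin at the centre of its underside.
- filter_box: Small cardboard box 40 x 62 x 24 mm, a bystander lying in front of the work. Origin at the centre of its underside.
- funnel: Plastic funnel, 90 mm wide, 95 mm high, standing on its rim at the back right, a bystander. Origin at the centre of its rim.
Not all that is in view belongs to the job. Leave any purple or turquoise look-alike of the ring_mid alone.

How it is judged:
By the outcome, as a careful person would: the job done as asked, in the order asked, and still so for the second after the job is handed in, with the robot touching nothing.
It also fails if it takes over 69 s, if anything falls off the work surface, if the arm or the gripper's body presses on something with over 40 N, if the wrist force passes 120 N, or if a joint passes its speed limit or range.

## Working session

There is one attempt and no reset: what is moved stays moved. The work goes in short steps, Python scripts to look and compute and a tool call to move; the robot and the scene stay as the last step left them, time stands still between calls to the robot, and variables do not carry over. Pictures are saved under pics/ and viewed, at most 10 in all, crops included, and the job is handed in when it is done.

Besides the shell and the picture viewer there is one more tool, called as name(argument=value, ...) on one line, values as JSON. servo_tool: Moves the arm, as the interface text tells. Its arguments: {"type":"object","properties":{"motion":{"type":"array","items":{"type":"array","items":{"type":"array","items":{"type":"number"}}}},"squeeze":{"type":"number"}},"required":["motion"]}

```bash
mkdir -p pics; cat > h.py <<'E'
import numpy as np, cv2
from scipy.spatial.transform import Rotation as R
from workcell import telemetry, snapshot, camera_params, ticket
def K(p):
    f=192/np.tan(np.radians(p["fovy"])/2); return f
def Rc(p):
    a=np.array(p["attitude"],float)
    if a.shape==(3,3): return a
    return R.from_euler('xyz',a).as_matrix() if a.size==3 else R.from_quat(a).as_matrix()
def ray(p,u,v):
    d=Rc(p)@np.array([(u-p["cx"])/K(p),(v-p["cy"])/K(p),1.]); return np.array(p["position"]),d
def onz(p,u,v,z):
    o,d=ray(p,u,v); return o+d*(z-o[2])/d[2]
def proj(p,X):
    c=Rc(p).T@(np.array(X)-p["position"]); return c[:2]/c[2]*K(p)+[p["cx"],p["cy"]]
def tri(*rs):
    A=0;b=0
    for o,d in rs:
        d=d/np.linalg.norm(d);P=np.eye(3)-np.outer(d,d);A=A+P;b=b+P@o
    return np.linalg.solve(A,b)
def toolshift(s,dw): return R.from_euler('xyz',s["orientation"]).inv().apply(dw)
E
python3 - <<'E'
from h import *
for n in ["scene","top","wrist"]:
    print(n,camera_params(n)); cv2.imwrite(f"pics/{n}0.png",snapshot(n))
print(telemetry.get_state())
a,b=cv2.imread("pics/scene0.png"),cv2.imread("pics/top0.png")
E
```

```text
scene {'fovy': 57.23412217968616, 'cx': 248.4824762584146, 'cy': 187.53613893519105, 'position': array([0.19333586, 0.63570246, 0.59386172]), 'attitude': array([-2.10545633,  0.00601138, -2.65870446])}
top {'fovy': 49.85182048853663, 'cx': 262.7318057977659, 'cy': 190.943576846553, 'position': array([ 0.5353861 , -0.12551797,  1.07280627]), 'attitude': array([-3.09647205,  0.0248447 , -1.58907992])}
wrist {'fovy': 68.29410228978564, 'cx': 254.44295957054604, 'cy': 187.7135660148058, 'position': array([ 0.31641198, -0.54461696,  0.37382393]), 'attitude': array([ 2.82984696e+00,  1.50429916e-03, -1.16877944e+00])}
{'time': 0.15, 'qpos': array([ 1.10079826,  0.41174375, -0.01272513,  1.59686445,  0.00558093,
        1.13427717, -0.08217217]), 'joint_vel': array([-1.58460687e-04, -2.12852906e-03, -7.50655836e-05, -4.33514588e-03,
       -1.28712201e-03, -1.98682266e-03,  7.46709557e-04]), 'joint_torque': array([ 1.54708508e-03, -6.01036763e+01,  6.82861861e-01, -2.99650598e+01,
        1.38916407e-02,  7.88225094e-03,  1.03716134e-04]), 'tool_pos': array([ 0.24423864, -0.5748489 ,  0.20382382]), 'orientation': array([-3.14033683e+00,  6.53447776e-05,  4.01853603e-01]), 'ft_force': array([ 0.22740169, -0.25581966,  0.38800221]), 'ft_torque': array([-0.00528204,  0.01147017, -0.02462646]), 'finger_force': 0.0, 'gripper_width': 0.9975461531151893}
```

View pics/top0.png

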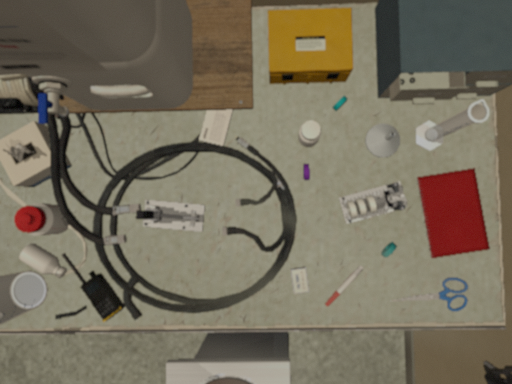

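View pics/scene0.png

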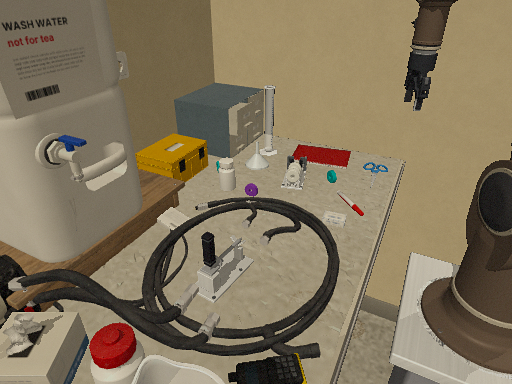

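Top view: stand around (173,215), handle at about (147,213) with the tip pointing right. The rack is around (373,202), with three rings at 352–385 and the stop at about (397,195). Next I'll zoom in on both.

```bash
python3 - <<'E'
from h import *
b=cv2.imread("pics/top0.png");a=cv2.imread("pics/scene0.png")
r=lambda im,x,y,w,h,k:cv2.resize(im[y:y+h,x:x+w],None,fx=k,fy=k,interpolation=cv2.INTER_CUBIC)
c=np.vstack([np.hstack([r(b,128,190,80,50,5),r(b,335,175,80,50,5)]),np.hstack([r(a,185,225,80,70,5)[:350],r(a,265,140,80,70,5)])])
cv2.imwrite("pics/crop0.png",c);print(c.shape)
p=camera_params("top")
for n,u,v,z in [("handle",145,213,.142),("standL",138,216,.01),("standR",203,216,.01),("rackL",343,207,.03),("rackR",405,194,.03)]: print(n,onz(p,u,v,z))
E
```

```text
(600, 800, 3)
handle [0.53298586 0.16463847 0.142     ]
standL [0.52522087 0.22407731 0.01      ]
standR [0.52219786 0.05520847 0.01      ]
rackL [ 0.53868789 -0.3013029   0.03      ]
rackR [ 0.56836937 -0.45677729  0.03      ]
```

View pics/crop0.png

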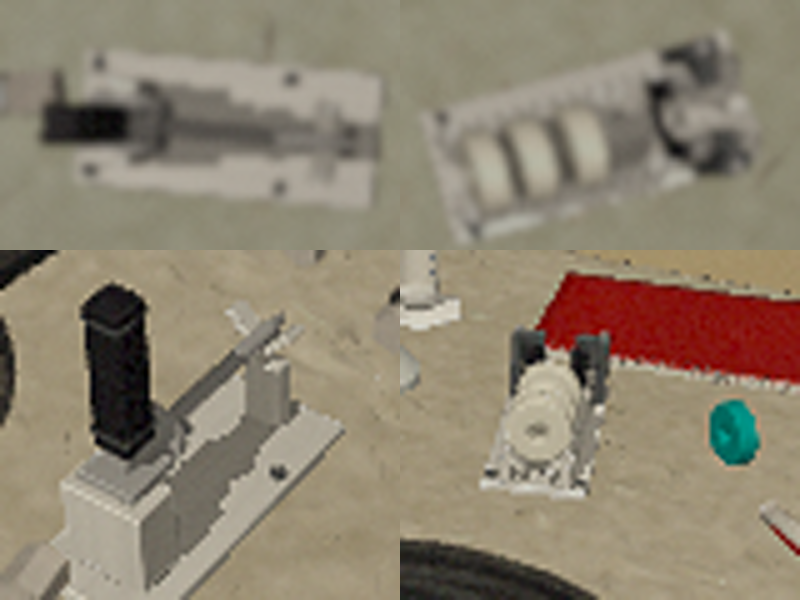

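```bash
python3 - <<'E'
from h import *
p=camera_params("top");q=camera_params("scene")
H=tri(ray(p,141,214.4),ray(q,207.6,235));print("handle top",H)
c=[onz(p,128+x/5,190+y/5,.01) for x,y in [(85,50),(380,75),(375,208),(78,178)]]
for k in c: print(k)
print("stand ctr",np.mean(c,0),"heading",np.degrees(np.arctan2(*((c[1]+c[2]-c[0]-c[3])[[1,0]]))))
a,b=[onz(p,335+(x-400)/5,175+y/5,.005) for x,y in [(465,240),(690,180)]];print("rack head",np.degrees(np.arctan2(*((b-a)[[1,0]]))))
for x,y in [(490,170),(535,160),(590,145)]:print("ring",onz(p,335+(x-400)/5,175+y/5,.06))
s=telemetry.get_state()
print(toolshift(s,np.array([H[0],H[1]-0.02,.27])-s["tool_pos"]))
E
```

```text
handle top [0.53121388 0.17309941 0.14647323]
[0.56629351 0.20560678 0.01      ]
[0.55049338 0.05228505 0.01      ]
[0.48211822 0.0556789  0.01      ]
[0.50018745 0.20960467 0.01      ]
stand ctr [0.52477314 0.13079385 0.01      ] heading -96.2905908126033
rack head -76.07545667069391
ring [ 0.53327742 -0.32036761  0.06      ]
ring [ 0.53774336 -0.34231229  0.06      ]
ring [ 0.54454951 -0.36915535  0.06      ]
[ 0.54882852 -0.55779773 -0.0655116 ]
```

```bash
python3 - <<'E'
from h import *
s=telemetry.get_state()
print(toolshift(s,np.array([.57,-.34,.22])-s["tool_pos"]))
E
```

```text
[ 0.39166463 -0.08874715 -0.01609034]
```

servo_tool(motion=[[[0.39,-0.09,-0.016,0,0,0.15,1],[0.39,-0.09,-0.016,0,0,0.15,1],[0.39,-0.09,-0.016,0,0,0.15,1],[0.39,-0.09,-0.016,0,0,0.15,1],[0.39,-0.09,-0.016,0,0,0.15,1],[0.39,-0.09,-0.016,0,0,0.15,1],[0.39,-0.09,-0.016,0,0,0.15,1],[0.39,-0.09,-0.016,0,0,0.15,1],[0.39,-0.09,-0.016,0,0,0.15,1]]])

```text
time: 1.27
tool_pos: [0.5666, -0.3416, 0.2202]
orientation: [3.141, 0.002, 0.25]
ft_force: [-1.7, 0.2, -0.1]
gripper_width: 1.004
finger_force: 0.0
```

```bash
cat > look.py <<'E'
from h import *
import sys,pickle
n=sys.argv[1]
p=camera_params("wrist");im=snapshot("wrist");pickle.dump((p,im,telemetry.get_state()),open(n+".pkl","wb"));cv2.imwrite(f"pics/{n}.png",im)
s=telemetry.get_state();print(s["time"],s["tool_pos"],s["orientation"])
E
python3 look.py w1
```

```text
1.325 [ 0.56639535 -0.34195363  0.22034398] [3.14101037e+00 1.37909579e-03 2.48833416e-01]
```

servo_tool(motion=[[[0,0.09,0,0,0,0,1],[0,0.09,0,0,0,0,1],[0,0.09,0,0,0,0,1],[0,0.09,0,0,0,0,1],[0,0.09,0,0,0,0,1]]])

```text
time: 1.95
tool_pos: [0.5904, -0.4262, 0.2209]
orientation: [-3.141, -0.0, 0.252]
ft_force: [0.1, -0.1, 0.9]
gripper_width: 1.0
finger_force: 0.0
```

```bash
python3 look.py w2; python3 -c "
import cv2,numpy as np
a,b=[cv2.imread(f'pics/w{i}.png') for i in (1,2)]
cv2.imwrite('pics/w12.png',np.hstack([cv2.resize(i,(400,300)) for i in (a,b)]))"
```

```text
2.0 [ 0.59062938 -0.42612635  0.2209957 ] [-3.14157664e+00 -4.76315851e-04  2.52717512e-01]
```

View pics/w12.png

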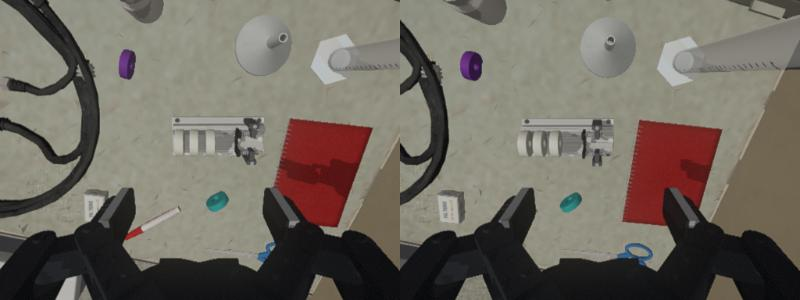

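Both views show the rack: in half-picture coordinates it spans about (172–265, 118–165) in w1 and (517–613, 118–165) in w2. The rings are on the left and the stop on the right. I'll enlarge these.

```bash
python3 -c "
import cv2,numpy as np
a,b=[cv2.imread(f'pics/w{i}.png') for i in (1,2)]
r=lambda im,x,y:cv2.resize(im[y:y+75,x:x+133],None,fx=6,fy=4*1.0,interpolation=cv2.INTER_CUBIC) if 0 else cv2.resize(im[y:y+75,x:x+133],None,fx=4*1.5,fy=4,interpolation=cv2.INTER_CUBIC)
cv2.imwrite('pics/w12c.png',np.vstack([r(a,213,142),r(b,143,142)]))"
```

```text
(no output)
```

View pics/w12c.png

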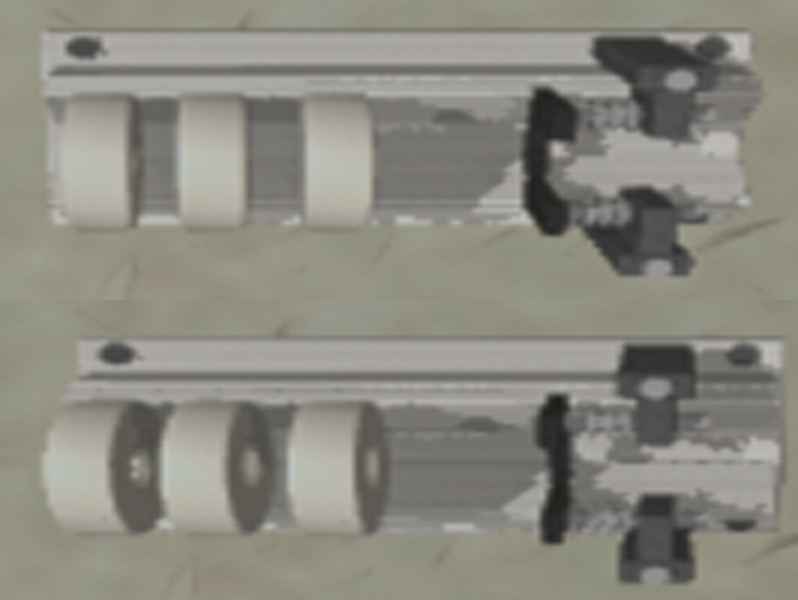

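```bash
cat > m.py <<'E'
from h import *
import pickle
p1=pickle.load(open("w1.pkl","rb"))[0];p2=pickle.load(open("w2.pkl","rb"))[0]
P1=lambda x,y:(213+x/6-.4,142+y/4-.4)
P2=lambda x,y:(143+x/6-.4,142+(y-300)/4-.4)
T=lambda a,b:tri(ray(p1,*P1(*a)),ray(p2,*P2(*b)))
A=T((84,47),(117,353));B=T((712,46),(742,355));print("bolts",A,B)
hd=np.arctan2(*(B-A)[[1,0]]);print("head",np.degrees(hd))
C=T((42,30),(78,338));D=T((752,30),(786,338));print("corner",C,D,np.degrees(np.arctan2(*(D-C)[[1,0]])))
print("ring left top edges",T((63,140),(44,462)),T((178,150),(160,462)),T((303,150),(290,462)))
print("bumper",T((540,90),(553,397)),T((545,232),(553,541)))
for p,P,xs,t,b in [(p1,P1,(98,213,340),95,228),(p2,P2,(82,195,325),402,532)]:
  for x in xs:
    o,d1=ray(p,*P(x,t));_,d2=ray(p,*P(x,b));d1/=np.linalg.norm(d1);d2/=np.linalg.norm(d2)
    m=(d1+d2);X=o+m*(.045-o[2])/m[2]; h=np.arccos(d1@d2)/2
    print("ring ctr@45",X,"z from size",(o+m/np.linalg.norm(m)*.022/np.sin(h))[2])
E
python3 m.py
```

```text
bolts [ 0.56208573 -0.30430826  0.01177099] [ 0.59716826 -0.44121077  0.01235604]
head -75.62672656368372
corner [ 0.56419952 -0.29369208  0.00753929] [ 0.60413398 -0.44996394  0.00658633] -75.66514238008655
ring left top edges [ 0.54329928 -0.30970699  0.06706114] [ 0.54687858 -0.33202085  0.06524988] [ 0.55190619 -0.35657843  0.0610644 ]
bumper [ 0.57713221 -0.40349407  0.03292152] [ 0.53592674 -0.41442167  0.05088046]
ring ctr@45 [ 0.53384848 -0.31682533  0.045     ] z from size 0.0307266579374757
ring ctr@45 [ 0.53987968 -0.34047074  0.045     ] z from size 0.030730407441606322
ring ctr@45 [ 0.54654083 -0.3665848   0.045     ] z from size 0.03074176464643069
ring ctr@45 [ 0.53274128 -0.31172859  0.045     ] z from size 0.02388537780184541
ring ctr@45 [ 0.53876081 -0.33503511  0.045     ] z from size 0.02385478837470273
ring ctr@45 [ 0.54568572 -0.3618466   0.045     ] z from size 0.023823915755072533
```

```bash
python3 - <<'E'
from h import *
s=telemetry.get_state()
print(toolshift(s,np.array([.55,.17,.25])-s["tool_pos"]), s["orientation"])
E
```

```text
[ 0.10972805 -0.58735057 -0.02894263] [-3.14157664e+00 -4.76315851e-04  2.52717512e-01]
```

servo_tool(motion=[[[0.11,-0.587,-0.029,0,0,0.362,1],[0.11,-0.587,-0.029,0,0,0.362,1],[0.11,-0.587,-0.029,0,0,0.362,1],[0.11,-0.587,-0.029,0,0,0.362,1],[0.11,-0.587,-0.029,0,0,0.362,1],[0.11,-0.587,-0.029,0,0,0.362,1],[0.11,-0.587,-0.029,0,0,0.362,1],[0.11,-0.587,-0.029,0,0,0.362,1],[0.11,-0.587,-0.029,0,0,0.362,1],[0.11,-0.587,-0.029,0,0,0.362,1],[0.11,-0.587,-0.029,0,0,0.362,1],[0.11,-0.587,-0.029,0,0,0.362,1]]])

```text
time: 3.5
tool_pos: [0.5507, 0.1683, 0.2497]
orientation: [3.141, -0.0, -0.11]
ft_force: [0.2, -0.6, -1.3]
gripper_width: 1.0
finger_force: 0.0
```

```bash
python3 look.py w3
```

```text
3.55 [0.55089804 0.1676234  0.24963291] [ 3.14084421e+00 -4.84645492e-04 -1.11325113e-01]
```

servo_tool(motion=[[[0,0.08,0,0,0,0,1],[0,0.08,0,0,0,0,1],[0,0.08,0,0,0,0,1],[0,0.08,0,0,0,0,1]]])

```text
time: 4.05
tool_pos: [0.5421, 0.0903, 0.2496]
orientation: [-3.141, -0.0, -0.11]
ft_force: [0.4, 0.8, -0.4]
gripper_width: 1.001
finger_force: 0.0
```

```bash
python3 look.py w4; python3 -c "
from h import *
import pickle
for i in (3,4):
  p=pickle.load(open(f'w{i}.pkl','rb'))[0]; print(proj(p,[.525,.131,.06]))
a,b=[cv2.imread(f'pics/w{i}.png') for i in (3,4)]
cv2.imwrite('pics/w34.png',np.hstack([cv2.resize(i,(400,300),interpolation=cv2.INTER_AREA) for i in (a,b)]))
"
```

```text
4.1 [0.54212235 0.09075109 0.24954716] [-3.14076695e+00 -1.09623159e-04 -1.08764334e-01]
[284.35986726 176.16836679]
[225.09427817 176.15321879]
```

View pics/w34.png

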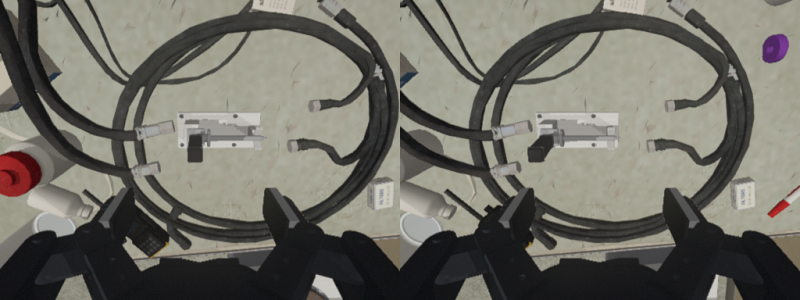

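The stand spans about (178–262, 110–152) in the left half. The handle top is at about (195,155) on the left and (538,155) on the right. I'll enlarge both.

```bash
python3 -c "
import cv2,numpy as np
a,b=[cv2.imread(f'pics/w{i}.png') for i in (3,4)]
r=lambda im,x,y:cv2.resize(im[y:y+75,x:x+133],None,fx=6,fy=4,interpolation=cv2.INTER_CUBIC)
cv2.imwrite('pics/w34c.png',np.vstack([r(a,218,137),r(b,160,137)]))"
```

```text
(no output)
```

View pics/w34c.png

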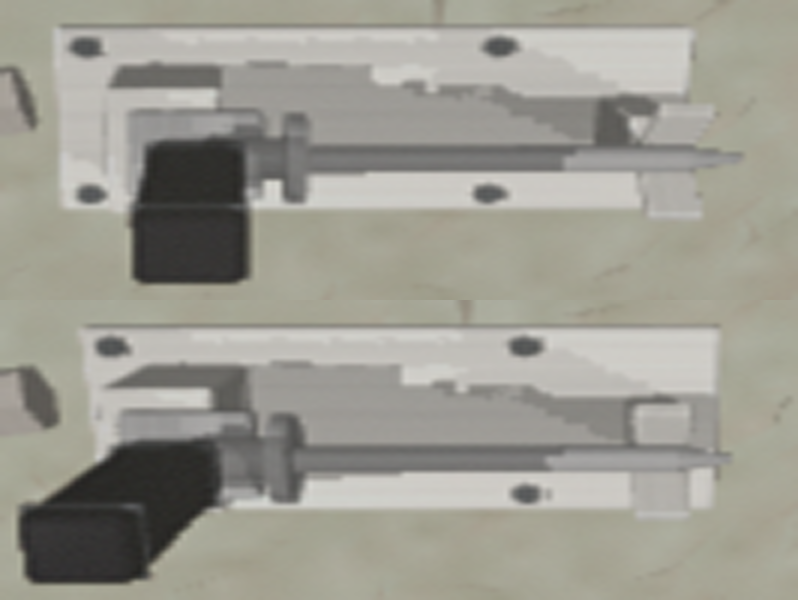

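```bash
cat > m2.py <<'E'
from h import *
import pickle
p1=pickle.load(open("w3.pkl","rb"))[0];p2=pickle.load(open("w4.pkl","rb"))[0]
P1=lambda x,y:(218+x/6-.4,137+y/4-.4)
P2=lambda x,y:(160+x/6-.4,137+(y-300)/4-.4)
T=lambda a,b:tri(ray(p1,*P1(*a)),ray(p2,*P2(*b)))
hd=lambda A,B:np.degrees(np.arctan2(*(B-A)[[1,0]]))
Hn=T((191,243),(83,543));Tip=T((741,157),(729,458));print("handle top",Hn,"tip",Tip,hd(Hn,Tip),np.hypot(*(Tip-Hn)[:2]))
b=[T((86,46),(111,346)),T((499,46),(526,346)),T((91,193),(104,494)),T((488,193),(526,494))]
print("bolts",*b,hd(b[0],b[1]))
c=[T((53,26),(80,325)),T((693,26),(719,325))];print("corner",c,hd(*c))
for x in (320,540):print("axis@.062",onz(p1,*P1(x,158),.062),onz(p2,*P2(x,458),.062))
a=[onz(p1,*P1(x,158),.062) for x in(320,540)];print(hd(*a))
E
python3 m2.py
```

```text
handle top [0.5309744  0.17522531 0.14550292] tip [0.51842312 0.05789875 0.06433687] -96.10612414363398 0.11799600433963624
bolts [0.56148872 0.1994361  0.01179715] [0.55007228 0.09991832 0.00912892] [0.51493486 0.20225382 0.04191822] [0.49487119 0.10636187 0.01151493] -96.54422693516639
corner [array([0.56902165, 0.20687481, 0.00698908]), array([0.5522494 , 0.05262389, 0.00826428])] -96.20559342690969
axis@.062 [0.52759806 0.14864013 0.062     ] [0.52733644 0.1465591  0.062     ]
axis@.062 [0.52232728 0.10087628 0.062     ] [0.52210032 0.09878647 0.062     ]
-96.29715248052078
```

servo_tool(motion=[[[-0.02,-0.05,0.03,0,0,0,1],[-0.02,-0.084,0.05,0,0,0,1],[-0.02,-0.084,0.08,0,0,0,1],[-0.02,-0.084,0.11,0,0,0,1],[-0.02,-0.084,0.13,0,0,0,1],[-0.02,-0.084,0.146,0,0,0,1],[-0.02,-0.084,0.146,0,0,0,1]]])

```text
time: 4.97
tool_pos: [0.5306, 0.1755, 0.1024]
orientation: [3.141, 0.002, -0.109]
ft_force: [-0.3, -0.5, -0.1]
gripper_width: 0.996
finger_force: 0.0
```

```bash
python3 look.py w5; python3 -c "
from h import *
print(telemetry.get_state()['ft_force'])
a=cv2.imread('pics/w5.png');b=snapshot('scene')[200:320,150:310]
cv2.imwrite('pics/w5c.png',np.hstack([cv2.resize(a,(400,300)),cv2.resize(b,(400,300),interpolation=cv2.INTER_CUBIC)]))"
```

```text
5.025 [0.53126533 0.1756397  0.1033795 ] [-3.14155997e+00  5.71837701e-04 -1.09406824e-01]
[ 0.09174921  0.1688404  -1.01655314]
```

View pics/w5c.png

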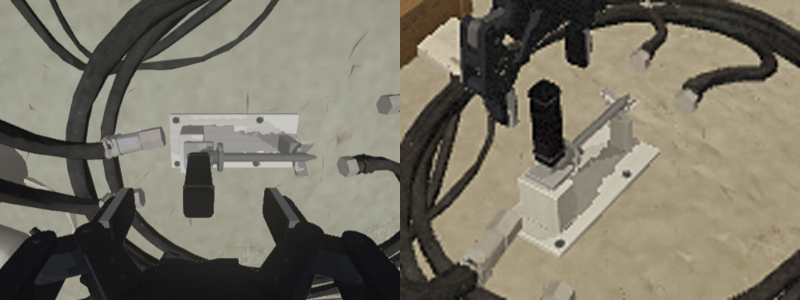

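The wrist view shows the handle centred between the fingers, at about (198,200). In the scene view the fingers look slightly behind it, so I'll check that by projection.

```bash
python3 -c "
from h import *
s=telemetry.get_state();Rt=R.from_euler('xyz',s['orientation']);t=s['tool_pos']
f=lambda v:t+Rt.apply(v)
q=camera_params('scene');w=camera_params('wrist')
for n,X in [('tcp',t),('fingL',f([0,-.0425,-.013])),('fingR',f([0,.0425,-.013])),('htop',[.531,.1755,.150]),('axis',[.531,.1755,.062])]:
  a=proj(q,X);b=proj(w,X);print(n,(a-[150,200])*2.5+[400,0],b*.78125)
"
```

```text
tcp [546.81785043 129.36690338] [198.32403728 173.37952076]
fingL [511.60009638 146.50847945] [144.13969862 180.34717103]
fingR [577.33340482  90.47232736] [252.43857476 180.38318342]
htop [544.03201414  85.94209113] [198.40982255 204.50236469]
axis [550.69998636 167.01536098] [198.61564516 156.71897519]
```

servo_tool(motion=[[[0,0,0,0,0,0,0.2],[0,0,0,0,0,0,-0.3],[0,0,0,0,0,0,-0.5],[0,0,0,0,0,0,-0.8],[0,0,0,0,0,0,-1],[0,0,0,0,0,0,-1],[0,0,0,0,0,0,-1],[0,0,0,0,0,0,-1]]], squeeze=80)

```text
time: 6.08
tool_pos: [0.5318, 0.1752, 0.104]
orientation: [-3.141, -0.001, -0.11]
ft_force: [-1.0, 0.8, 5.8]
gripper_width: 0.214
finger_force: 79.2
```

```bash
python3 look.py w6; python3 -c "
from h import *
s=telemetry.get_state();print(s['ft_force'],s['ft_torque'],s['gripper_width'])
a=cv2.imread('pics/w6.png');b=snapshot('scene')[200:320,150:310]
cv2.imwrite('pics/w6c.png',np.hstack([cv2.resize(a,(400,300)),cv2.resize(b,(400,300),interpolation=cv2.INTER_CUBIC)]))"
```

```text
6.125 [0.53182426 0.17519941 0.10403537] [-3.14115175e+00 -9.03973703e-04 -1.10330486e-01]
[-1.2255246  -0.15486244  5.53539865] [-0.05450035  0.13792307 -0.02682807] 0.21080122716293898
```

View pics/w6c.png

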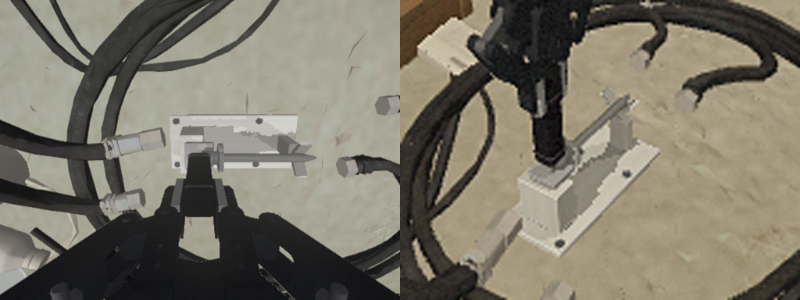

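The handle is gripped (opening 0.21, 79 N) and the skewer is still seated. Next I'll measure the hose height along the threading line and the prong offset in the tool frame.

```bash
python3 - <<'E'
from h import *
import pickle
(p1,a,_),(p2,b,_)=[pickle.load(open(f"w{i}.pkl","rb")) for i in(1,2)]
def runs(im,v,lim=200):
    g=im[v,:lim].max(1)<95
    d=np.diff(np.r_[0,g.astype(int),0]);return [(i,j) for i,j in zip(np.where(d==1)[0],np.where(d==-1)[0]) if j-i>4]
for v in (110,130,150,170,190):
    r1,r2=runs(a,v),runs(b,v);print(v,r1,r2)
    e1=r1[-1][1] if r1 else None
    if r1 and r2:
        l1,l2=r1[-1],r2[-1]
        print("  right",tri(ray(p1,l1[1],v),ray(p2,l2[1],v)),"left",tri(ray(p1,l1[0],v),ray(p2,l2[0],v)))
# prong in w6: gray profile by column
p,im,s=pickle.load(open("w6.pkl","rb"))
print(im[180:225:2,330].tolist())
E
```

```text
110 [(np.int64(9), np.int64(45)), (np.int64(61), np.int64(85)), (np.int64(96), np.int64(122))] [(np.int64(0), np.int64(18)), (np.int64(26), np.int64(54))]
  right [ 0.58548601 -0.16283204  0.01597586] left [ 0.57921606 -0.13641759  0.02711802]
130 [(np.int64(102), np.int64(126))] [(np.int64(34), np.int64(58))]
  right [ 0.56316313 -0.17373269  0.02365454] left [ 0.55565531 -0.14428702  0.02409405]
150 [(np.int64(0), np.int64(6)), (np.int64(104), np.int64(128))] [(np.int64(39), np.int64(61))]
  right [ 0.53864397 -0.18007946  0.02599094] left [ 0.52758648 -0.1448717   0.01522837]
170 [(np.int64(21), np.int64(46)), (np.int64(103), np.int64(128))] [(np.int64(40), np.int64(62)), (np.int64(164), np.int64(170))]
  right [ 0.84991254 -0.54060752  0.96124112] left [ 0.79444621 -0.50720614  0.7831977 ]
190 [(np.int64(51), np.int64(67)), (np.int64(97), np.int64(123))] [(np.int64(0), np.int64(6)), (np.int64(35), np.int64(61)), (np.int64(163), np.int64(169)), (np.int64(182), np.int64(188))]
  right [ 0.80318689 -0.46352309  0.75072817] left [ 0.77219994 -0.45613499  0.66580032]
[[153, 159, 160], [155, 160, 162], [157, 162, 164], [156, 161, 163], [156, 162, 164], [155, 161, 163], [155, 161, 163], [155, 161, 162], [129, 133, 134], [100, 102, 103], [115, 117, 118], [123, 125, 125], [123, 124, 125], [114, 115, 117], [119, 121, 122], [105, 106, 106], [156, 160, 162], [200, 206, 208], [150, 166, 168], [150, 167, 168], [151, 166, 169], [152, 168, 170], [152, 169, 170]]
```

servo_tool(motion=[[[0,0,-0.015,0,0,0,-1],[0,0,-0.035,0,0,0,-1],[0,0,-0.065,0,0,0,-1],[0,0.03,-0.07,0,0,-0.02,-1],[0.002,0.08,-0.07,0,0,-0.08,-1],[0.004,0.135,-0.07,0,0,-0.14,-1],[0.006,0.19,-0.07,0,0,-0.2,-1],[0.008,0.245,-0.07,0,0,-0.26,-1],[0.01,0.3,-0.065,0,0,-0.32,-1],[0.0116,0.34,-0.05,0,0,-0.36,-1],[0.0116,0.362,-0.03,0,0,-0.36,-1],[0.0116,0.362,-0.023,0,0,-0.36,-1]]], squeeze=80)

```text
time: 7.68
tool_pos: [0.5018, -0.1879, 0.1257]
orientation: [-3.141, 0.002, 0.246]
ft_force: [0.6, 0.8, -1.4]
gripper_width: 0.212
finger_force: 78.5
```

servo_tool(motion=[[[0,0,0,0,0,0,-1],[0,0,0,0,0,0,-1]]])

```text
time: 7.92
tool_pos: [0.5039, -0.1847, 0.1273]
orientation: [3.142, -0.001, 0.252]
ft_force: [0.7, 0.4, -1.0]
gripper_width: 0.217
finger_force: 78.4
```

```bash
python3 look.py w7; python3 - <<'E'
from h import *
import pickle
p6,a,s6=pickle.load(open("w6.pkl","rb"));p,b,s=pickle.load(open("w7.pkl","rb"))
print(s["ft_force"],s["ft_torque"],s["gripper_width"])
# where collar/prong sits in the picture: match patch from w6
for n,(x0,y0,x1,y1) in {"collar":(264,180,296,222),"prong":(300,190,398,212),"tip":(380,190,412,212)}.items():
    t=a[y0:y1,x0:x1];r=cv2.matchTemplate(b[y0-8:y1+8,x0-8:x1+8],t,cv2.TM_CCOEFF_NORMED);m=cv2.minMaxLoc(r);print(n,m[1],np.array(m[3])-8)
c=b[150:250,250:512];cv2.imwrite("pics/w7c.png",cv2.resize(c,(786,300),interpolation=cv2.INTER_CUBIC))
for n,X in {"ringnear":[.5333,-.315,.045],"rackO":[.5447,-.3586,.045]}.items(): print(n,proj(p,X))
q=camera_params("scene");S=snapshot("scene");cv2.imwrite("pics/s7.png",S)
u,v=proj(q,[.52,-.25,.08]).astype(int);print(u,v)
d=cv2.resize(S[v-35:v+40,u-65:u+66],(786,300+150),interpolation=cv2.INTER_CUBIC)[:300]
cv2.imwrite("pics/w7s.png",np.vstack([cv2.imread("pics/w7c.png"),d]))
E
```

```text
7.975 [ 0.503936   -0.18486266  0.12733281] [ 3.14125122e+00 -1.21494768e-03  2.51785470e-01]
[ 0.44662839  0.38851265 -1.35127171] [ 0.04611349  0.03835491 -0.01718764] 0.21481813928702326
collar 0.9048012495040894 [0 0]
prong 0.357618123292923 [-8  0]
tip 0.6840455532073975 [ 6 -2]
ringnear [396.52781216 188.8438838 ]
rackO [444.61820299 188.67626756]
289 175
```

servo_tool(motion=[[[-0.0024,0,0.01,0,0,0,-1],[-0.0024,0,0.022,0,0,0,-1],[-0.0024,0,0.034,0,0,0,-1],[-0.0024,0,0.04,0,0,0,-1],[-0.0024,0,0.04,0,0,0,-1],[-0.0024,0,0.04,0,0,0,-1]]])

```text
time: 8.78
tool_pos: [0.5011, -0.1867, 0.0867]
orientation: [3.141, -0.0, 0.25]
ft_force: [0.8, 0.6, -1.1]
gripper_width: 0.216
finger_force: 78.5
```

```bash
python3 look.py w8; python3 - <<'E'
from h import *
import pickle
p,b,s=pickle.load(open("w8.pkl","rb"))
print(s["ft_force"],s["orientation"])
c=cv2.resize(b[170:230,260:460],(800,240),interpolation=cv2.INTER_CUBIC)
q=camera_params("scene");S=snapshot("scene");cv2.imwrite("pics/s8.png",S)
u,v=proj(q,[.52,-.25,.07]).astype(int);print("scene crop origin",u-50,v-25)
d=cv2.resize(S[v-25:v+20,u-50:u+50],(800,360),interpolation=cv2.INTER_CUBIC)
cv2.imwrite("pics/w8s.png",np.vstack([c,d]))
E
```

```text
8.825 [ 0.50114242 -0.18674336  0.08683242] [ 3.14123534e+00 -5.99364561e-04  2.49762083e-01]
[-0.30973204  0.07715719 -2.15552052] [ 3.14123534e+00 -5.99364561e-04  2.49762083e-01]
scene crop origin 239 153
```

View pics/w8s.png

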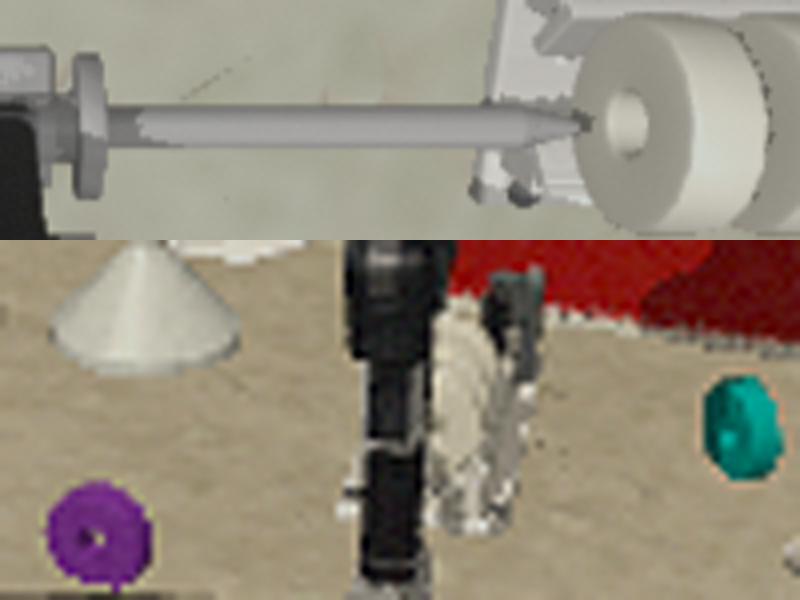

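The prong axis (row 125) lines up with the near ring's hole (centre row 124) in the wrist crop, and the tip is about 10 mm short of the ring. I'll thread in steps and watch the force.

servo_tool(motion=[[[0,0.006,0,0,0,0,-1],[0,0.012,0,0,0,0,-1],[0,0.018,0,0,0,0,-1],[0,0.024,0,0,0,0,-1],[0,0.03,0,0,0,0,-1],[0,0.03,0,0,0,0,-1]]])

```text
time: 9.62
tool_pos: [0.5083, -0.2164, 0.0864]
orientation: [3.141, 0.0, 0.249]
ft_force: [-0.4, 0.7, -0.9]
gripper_width: 0.212
finger_force: 78.5
```

```bash
cat > chk.py <<'E'
from h import *
O=np.array([.5447,-.3586]);h=np.radians(-75.65);d=np.array([np.cos(h),np.sin(h)]);l=np.array([-d[1],d[0]])
def rx(s): e=s["tool_pos"][:2]-O; return e@d*1e3,e@l*1e3
def chk():
    s=telemetry.get_state();f=s["ft_force"];Rt=R.from_euler('xyz',s["orientation"])
    print("t",round(s["time"],2),"rack x,lat,z mm",np.round([*rx(s),s["tool_pos"][2]*1e3],1),"rpy",np.round(s["orientation"],4),"F along,lat,z",np.round([f[:2]@d,f[:2]@l,f[2]],1),"tq tool",np.round(Rt.inv().apply(s["ft_torque"]),3),"w",round(s["gripper_width"],3))
if __name__=="__main__": chk()
E
python3 chk.py; python3 look.py w9; python3 - <<'E'
from h import *
b=cv2.imread("pics/w9.png")
# ring v-extent along columns & prong rows
g=b[170:232,300:].astype(int)
for u in (330,380,395,405,415,425,440,455):
    col=cv2.cvtColor(b,cv2.COLOR_BGR2GRAY)[165:240:1,u].astype(int); gr=np.abs(np.diff(col)); i=np.where(gr>18)[0]+165; print(u,i.tolist())
E
```

```text
t 9.62 rack x,lat,z mm [-1.468e+02 -1.000e-01  8.640e+01] rpy [3.1414e+00 1.0000e-04 2.4900e-01] F along,lat,z [-0.8 -0.2 -0.9] tq tool [ 0.043  0.062 -0.022] w 0.212
9.675 [ 0.50819502 -0.21589798  0.08642708] [-3.14152137e+00  7.23057834e-05  2.49408777e-01]
330 [195]
380 [165, 172, 192, 193, 195, 225, 227]
395 [165, 172, 173]
405 [165, 173, 176, 182, 220, 221, 223]
415 [165, 172]
425 [165, 172, 173]
440 [172, 185, 187, 190, 212]
455 [172]
```

servo_tool(motion=[[[0.0004,0.006,0,0,0,0,-1],[0.0004,0.012,0,0,0,0,-1],[0.0004,0.018,0,0,0,0,-1],[0.0004,0.024,0,0,0,0,-1],[0.0004,0.028,0,0,0,0,-1],[0.0004,0.028,0,0,0,0,-1]]])

```text
time: 10.42
tool_pos: [0.5155, -0.2431, 0.0864]
orientation: [3.141, -0.0, 0.249]
ft_force: [0.4, -0.4, -2.1]
gripper_width: 0.212
finger_force: 78.5
```

```bash
python3 chk.py
```

```text
t 10.43 rack x,lat,z mm [-119.1    0.4   86.4] rpy [ 3.1415 -0.      0.2493] F along,lat,z [ 0.5  0.3 -2.1] tq tool [ 0.113  0.029 -0.021] w 0.212
```

servo_tool(motion=[[[0.0,0.006,0,0,0,0,-1],[0,0.012,0,0,0,0,-1],[0,0.018,0,0,0,0,-1],[0,0.024,0,0,0,0,-1],[0,0.03,0,0,0,0,-1],[0,0.03,0,0,0,0,-1]]])

```text
time: 11.18
tool_pos: [0.5229, -0.2725, 0.0864]
orientation: [3.141, 0.0, 0.249]
ft_force: [0.3, 0.3, -1.2]
gripper_width: 0.217
finger_force: 78.5
```

```bash
python3 chk.py; python3 look.py w10; python3 - <<'E'
from h import *
import pickle
p,b,s=pickle.load(open("w10.pkl","rb"))
# ring mask: cream, bright
g=b.astype(int);m=((g.min(2)>150)).astype(np.uint8)
print("row profile v=200:",''.join('#' if x else '.' for x in m[205,250:512:2]))
print(''.join('#' if x else '.' for x in m[190,250:512:2]))
E
```

```text
t 11.18 rack x,lat,z mm [-88.8   0.3  86.4] rpy [3.1414e+00 1.0000e-04 2.4910e-01] F along,lat,z [-0.2  0.3 -1.2] tq tool [ 0.081  0.03  -0.03 ] w 0.217
11.225 [ 0.52286958 -0.2720024   0.08640577] [-3.14147595e+00  1.27430056e-04  2.49415255e-01]
row profile v=200: ..............................##########......##########........##########......###.....#######################....................
..............................#########.......#########.........#########........###......###..........####........................
```

servo_tool(motion=[[[0,0.006,0,0,0,0,-1],[0,0.012,0,0,0,0,-1],[0,0.017,0,0,0,0,-1],[0,0.022,0,0,0,0,-1],[0,0.027,0,0,0,0,-1],[0,0.032,0,0,0,0,-1],[0,0.037,0,0,0,0,-1],[0,0.042,0,0,0,0,-1],[0,0.047,0,0,0,0,-1],[0,0.052,0,0,0,0,-1],[0,0.055,0,0,0,0,-1],[0,0.055,0,0,0,0,-1]]])

```text
time: 12.72
tool_pos: [0.5366, -0.3257, 0.0865]
orientation: [3.141, -0.0, 0.249]
ft_force: [-0.5, 0.5, -1.7]
gripper_width: 0.215
finger_force: 78.4
```

```bash
python3 chk.py; python3 look.py w10; python3 - <<'E'
from h import *
b=cv2.imread("pics/w10.png").astype(int);m=b.min(2)>150
for v in(190,205):print(''.join('#' if x else '.' for x in m[v,250:512:2]))
E
```

```text
t 12.72 rack x,lat,z mm [-33.9   0.3  86.5] rpy [ 3.141e+00 -1.000e-04  2.494e-01] F along,lat,z [-0.6 -0.4 -1.7] tq tool [0.054 0.012 0.042] w 0.215
12.775 [ 0.53659781 -0.32556131  0.08649296] [ 3.14101477e+00 -1.26598095e-04  2.49510305e-01]
...................#########.#########.#########...............#####...............................................................
....................##################.#########...........................####....................................................
```

servo_tool(motion=[[[0,0.004,0,0,0,0,-1],[0,0.008,0,0,0,0,-1],[0,0.011,0,0,0,0,-1],[0,0.013,0,0,0,0,-1],[0,0.014,0,0,0,0,-1],[0,0.015,0,0,0,0,-1],[0,0.016,0,0,0,0,-1],[0,0.016,0,0,0,0,-1]]])

```text
time: 13.78
tool_pos: [0.5405, -0.3408, 0.0865]
orientation: [3.141, -0.0, 0.25]
ft_force: [-1.0, 0.6, -1.8]
gripper_width: 0.211
finger_force: 78.4
```

```bash
python3 chk.py
```

```text
t 13.78 rack x,lat,z mm [-18.3   0.3  86.5] rpy [ 3.1414 -0.      0.2497] F along,lat,z [-0.8 -0.8 -1.8] tq tool [ 0.274  0.025 -0.029] w 0.211
```

servo_tool(motion=[[[0,0.001,0,0,0,0,-1],[0,0.002,0,0,0,0,-1],[0,0.003,0,0,0,0,-1],[0,0.003,0,0,0,0,-1]]])

```text
time: 14.28
tool_pos: [0.5412, -0.343, 0.0865]
orientation: [-3.141, 0.0, 0.25]
ft_force: [-1.6, 3.6, 0.2]
gripper_width: 0.216
finger_force: 78.7
```

```bash
python3 chk.py
```

```text
t 14.28 rack x,lat,z mm [-16.    0.5  86.5] rpy [-3.1407e+00  2.0000e-04  2.5000e-01] F along,lat,z [-3.8 -0.7  0.2] tq tool [ 0.962 -0.118  0.042] w 0.216
```

servo_tool(motion=[[[0,0.0005,0,0,0,0,-1],[0,0.001,0,0,0,0,-1],[0,0.0015,0,0,0,0,-1],[0,0.0015,0,0,0,0,-1]]])

```text
time: 14.78
tool_pos: [0.5414, -0.3433, 0.0864]
orientation: [-3.139, 0.001, 0.251]
ft_force: [-2.1, 6.5, 2.1]
gripper_width: 0.208
finger_force: 79.0
```

```bash
python3 chk.py
```

```text
t 14.78 rack x,lat,z mm [-15.6   0.6  86.4] rpy [-3.1393e+00  6.0000e-04  2.5060e-01] F along,lat,z [-6.8 -0.5  2.1] tq tool [ 1.86  -0.232  0.069] w 0.208
```

servo_tool(motion=[[[0,0.0006,0,-0.001,0,0,-1],[0,0.0012,0,-0.002,0,0,-1],[0,0.0014,0,-0.002,0,0,-1],[0,0.0014,0,-0.002,0,0,-1]]])

```text
time: 15.28
tool_pos: [0.5416, -0.3439, 0.0863]
orientation: [-3.14, 0.001, 0.251]
ft_force: [-2.9, 8.3, 2.5]
gripper_width: 0.208
finger_force: 79.2
```

```bash
python3 chk.py
```

```text
t 15.28 rack x,lat,z mm [-15.    0.6  86.3] rpy [-3.1401e+00  9.0000e-04  2.5090e-01] F along,lat,z [-8.7 -0.8  2.5] tq tool [ 2.403 -0.261  0.052] w 0.208
```

servo_tool(motion=[[[0,0.0005,0,0,0,0,-1],[0,0.001,0,-0.001,0,0,-1],[0,0.001,0,-0.001,0,0,-1],[0,0.001,0,-0.001,0,0,-1]]])

```text
time: 15.78
tool_pos: [0.5417, -0.3444, 0.0863]
orientation: [-3.14, 0.001, 0.251]
ft_force: [-4.0, 9.4, 3.4]
gripper_width: 0.219
finger_force: 79.3
```

```bash
python3 chk.py
```

```text
t 15.78 rack x,lat,z mm [-14.5   0.7  86.3] rpy [-3.1404e+00  1.1000e-03  2.5110e-01] F along,lat,z [-10.1  -1.5   3.4] tq tool [ 2.752 -0.278  0.007] w 0.219
```

servo_tool(motion=[[[0,0,0,0,0,0,-1],[0,0,0,0,0,0,-1],[0,0,0,0,0,0,-1],[0,0,0,0,0,0,-1],[0,0,0,0,0,0,-1],[0,0,0,0,0,0,-1],[0,0,0,0,0,0,-1],[0,0,0,0,0,0,-1],[0,0,0,0,0,0,-1],[0,0,0,0,0,0,-1],[0,0,0,0,0,0,-1],[0,0,0,0,0,0,-1]]])

```text
time: 17.27
tool_pos: [0.5417, -0.3444, 0.0863]
orientation: [-3.14, 0.001, 0.251]
ft_force: [-3.2, 9.6, 3.4]
gripper_width: 0.214
finger_force: 79.3
```

```bash
python3 chk.py
```

```text
t 17.27 rack x,lat,z mm [-14.5   0.6  86.3] rpy [-3.1404e+00  1.1000e-03  2.5110e-01] F along,lat,z [-10.1  -0.8   3.4] tq tool [ 2.717 -0.37   0.055] w 0.214
```

servo_tool(motion=[[[0,-0.002,0,0.001,0,0,-1],[0,-0.004,0,0.002,0,0,-1],[0,-0.006,0,0.003,0,0,-1],[0,-0.007,0,0.003,0,0,-1],[0,-0.007,0,0.003,0,0,-1]]])

```text
time: 17.9
tool_pos: [0.5406, -0.3412, 0.0867]
orientation: [3.141, -0.0, 0.249]
ft_force: [0.0, 0.4, -1.0]
gripper_width: 0.216
finger_force: 78.6
```

```bash
python3 chk.py
```

```text
t 17.9 rack x,lat,z mm [-17.9   0.3  86.7] rpy [ 3.1406e+00 -4.0000e-04  2.4940e-01] F along,lat,z [-0.4  0.1 -1. ] tq tool [ 0.013 -0.001 -0.011] w 0.216
```

Force is released. Next I'll lift gently with a slight tip-up tilt.

servo_tool(motion=[[[0,0,-0.003,0,0,0,-1],[0,0,-0.006,-0.01,0,0,-1],[0,0,-0.01,-0.02,0,0,-1],[0,0,-0.016,-0.03,0,0,-1],[0,0,-0.023,-0.04,0,0,-1],[0,0,-0.031,-0.05,0,0,-1],[0,0,-0.04,-0.06,0,0,-1],[0,0,-0.05,-0.07,0,0,-1],[0,0,-0.06,-0.08,0,0,-1],[0,0,-0.068,-0.08,0,0,-1],[0,0,-0.073,-0.08,0,0,-1],[0,0,-0.075,-0.08,0,0,-1]]])

```text
time: 19.4
tool_pos: [0.5405, -0.3407, 0.1617]
orientation: [3.061, -0.0, 0.25]
ft_force: [-0.2, -0.1, -3.2]
gripper_width: 0.209
finger_force: 78.5
```

```bash
python3 chk.py;python3 look.py w11; python3 - <<'E'
from h import *
b=cv2.imread("pics/w11.png").astype(int);m=b.min(2)>150
for v in(185,190,205,215):print(''.join('#' if x else '.' for x in m[v,250:512:2]))
s=telemetry.get_state()
print(toolshift(s,np.array([.5318,.1752,.150])-s["tool_pos"]))
E
```

```text
t 19.4 rack x,lat,z mm [-18.4   0.4 161.7] rpy [ 3.0614e+00 -1.0000e-04  2.4970e-01] F along,lat,z [ 0.  -0.2 -3.2] tq tool [ 0.237 -0.022 -0.016] w 0.209
19.45 [ 0.54047681 -0.34066461  0.16173125] [ 3.06152474e+00 -1.03176769e-04  2.49567902e-01]
...####.....##......########.#########.########....................................................................................
......#.....##......##################.#########...................................................................................
....................#########.##################...................................................................................
..............................######...#########...................................................................................
[ 0.11900175 -0.50135669 -0.02844731]
```

servo_tool(motion=[[[0.001,-0.004,-0.0003,0,0,0.003,-1],[0.0028,-0.012,-0.001,0,-0.001,0.008,-1],[0.0058,-0.0245,-0.002,0,-0.0015,0.018,-1],[0.01,-0.042,-0.0034,0,-0.0025,0.03,-1],[0.0154,-0.0645,-0.0052,0,-0.004,0.046,-1],[0.0212,-0.089,-0.0072,0,-0.005,0.064,-1],[0.027,-0.1135,-0.0092,0,-0.0065,0.081,-1],[0.0328,-0.138,-0.0112,0,-0.008,0.099,-1],[0.0387,-0.1625,-0.0131,0,-0.0095,0.117,-1],[0.0445,-0.187,-0.0151,0,-0.011,0.134,-1],[0.0503,-0.2117,-0.0171,0,-0.0125,0.152,-1],[0.0562,-0.2362,-0.0191,0,-0.0135,0.17,-1]]])

```text
time: 20.95
tool_pos: [0.5361, -0.0951, 0.1617]
orientation: [3.062, -0.001, 0.079]
ft_force: [0.2, 1.0, -2.7]
gripper_width: 0.213
finger_force: 78.5
```

```bash
cat > go.py <<'E'
from h import *
s=telemetry.get_state();Rt=R.from_euler('xyz',s["orientation"])
T=np.array([.5318,.1752,.162]);Rg=R.from_euler('xyz',[np.pi-.08,0,-.1103])
print("shift",toolshift(s,T-s["tool_pos"]),"rotvec",(Rt.inv()*Rg).as_rotvec(),"F",s["ft_force"],s["tool_pos"],s["time"])
E
python3 go.py
```

```text
shift [ 0.01706988 -0.2689145  -0.02175199] rotvec [-0.00023543 -0.01570791  0.18889653] F [ 0.21559126  1.00390468 -2.72843602] [ 0.53614189 -0.09509729  0.16174907] 20.95
```

servo_tool(motion=[[[0.0016,-0.025,-0.002,0,-0.0015,0.018,-1],[0.0032,-0.05,-0.004,0,-0.003,0.035,-1],[0.0048,-0.075,-0.006,0,-0.0045,0.053,-1],[0.0065,-0.102,-0.0083,0,-0.006,0.072,-1],[0.0082,-0.129,-0.0104,0,-0.0075,0.091,-1],[0.01,-0.156,-0.0126,0,-0.009,0.11,-1],[0.0117,-0.183,-0.0148,0,-0.0107,0.129,-1],[0.0133,-0.208,-0.0168,0,-0.0122,0.147,-1],[0.0147,-0.23,-0.0186,0,-0.0135,0.162,-1],[0.0158,-0.248,-0.02,0,-0.0145,0.175,-1],[0.0165,-0.26,-0.021,0,-0.0152,0.183,-1],[0.017,-0.267,-0.0217,0,-0.0157,0.189,-1]]])

```text
time: 22.45
tool_pos: [0.5318, 0.1723, 0.162]
orientation: [3.062, 0.0, -0.11]
ft_force: [0.3, -0.3, -2.7]
gripper_width: 0.213
finger_force: 78.5
```

servo_tool(motion=[[[0,0,0,0,0,0,-1],[0,0,0,0,0,0,-1],[0,0,0,0,0,0,-1]]])

```text
time: 22.82
tool_pos: [0.5322, 0.1706, 0.1619]
orientation: [3.061, 0.0, -0.111]
ft_force: [-0.1, 1.3, -2.6]
gripper_width: 0.215
finger_force: 78.5
```

```bash
python3 go.py; python3 - <<'E'
from h import *
s=telemetry.get_state();Rt=R.from_euler('xyz',s["orientation"])
T=np.array([.5318,.1752,.134]);Rg=R.from_euler('xyz',[np.pi,0,-.1103])
print("level at .134: shift",toolshift(s,T-s["tool_pos"]),"rotvec",(Rt.inv()*Rg).as_rotvec(),s["orientation"])
E
python3 look.py w12
```

```text
shift [-0.00093229 -0.00450706 -0.00043085] rotvec [ 0.00034369  0.00041242 -0.0010769 ] F [-0.11621861  1.2896321  -2.61286803] [0.53222318 0.17059732 0.16193197] 22.825
level at .134: shift [-0.00092319 -0.00675427  0.02747883] rotvec [ 0.08034368  0.00036913 -0.00109283] [ 3.06124879e+00  3.24851107e-04 -1.11406473e-01]
22.875 [0.53219724 0.17071872 0.16195076] [ 3.06134494e+00  3.47531704e-04 -1.11366728e-01]
```

servo_tool(motion=[[[0,-0.001,0.003,0.01,0,0,-1],[0,-0.002,0.006,0.02,0,0,-1],[0,-0.003,0.01,0.035,0,0,-1],[-0.0005,-0.004,0.015,0.05,0,0,-1],[-0.0009,-0.005,0.02,0.065,0,0,-1],[-0.0009,-0.006,0.024,0.078,0,-0.001,-1],[-0.0009,-0.0067,0.027,0.08,0,-0.001,-1],[-0.0009,-0.0067,0.0275,0.08,0,-0.001,-1],[-0.0009,-0.0067,0.0275,0.08,0,-0.001,-1]]])

```text
time: 24.0
tool_pos: [0.5317, 0.1761, 0.134]
orientation: [-3.142, 0.0, -0.109]
ft_force: [-0.8, -0.3, -1.7]
gripper_width: 0.215
finger_force: 78.5
```

```bash
python3 look.py w13; python3 - <<'E'
from h import *
import pickle
s=telemetry.get_state();print(s["ft_force"],toolshift(s,np.array([.5318,.1752,.104])-s["tool_pos"]))
b=cv2.imread("pics/w13.png").astype(int);m=b.min(2)>150
for v in(185,190,205,215):print(''.join('#' if x else '.' for x in m[v,250:512:2]))
a=pickle.load(open("w6.pkl","rb"))[1];b=cv2.imread("pics/w13.png")
x0,y0,x1,y1=264,180,286,222
t=a[y0:y1,x0:x1];r=cv2.matchTemplate(b[y0-8:y1+8,x0-8:x1+8],t,cv2.TM_CCOEFF_NORMED);q=cv2.minMaxLoc(r);print(q[1],np.array(q[3])-8)
E
```

```text
24.05 [0.53176388 0.17616805 0.13410985] [-3.14151741e+00  2.10538219e-04 -1.09084917e-01]
[-0.58797854  0.48662091 -2.9217048 ] [0.00014764 0.00096062 0.03010975]
#.#########.##......########.##################.#...............##################.###################...#################.......##
.####.......##......##################.#######..###...#........####.##################....#.................####################.##
.........................##......#.#.......................................####..........#####...............................######
............##.................................#######.#.....####.....#################.##########.######....########...........###
0.9711524844169617 [0 0]
```

servo_tool(motion=[[[0,0.0005,0.005,0,0,0,-1],[0,0.0005,0.011,0,0,0,-1],[0,0.0005,0.017,0,0,0,-1],[0,0.0005,0.022,0,0,0,-1],[0,0.0005,0.026,0,0,0,-1],[0,0.0005,0.028,0,0,0,-1],[0,0.0005,0.0285,0,0,0,-1],[0,0.0005,0.0285,0,0,0,-1]]])

```text
time: 25.05
tool_pos: [0.5317, 0.1755, 0.1056]
orientation: [-3.142, 0.0, -0.109]
ft_force: [-0.2, 0.2, -1.9]
gripper_width: 0.216
finger_force: 78.5
```

```bash
python3 -c "
from h import *
s=telemetry.get_state();print(s['tool_pos'],s['orientation'],s['ft_force'],s['ft_torque'])"
```

```text
[0.53171462 0.17548011 0.1056384 ] [-3.14151530e+00  1.81629253e-04 -1.09382597e-01] [-0.20449318  0.1906163  -1.91627587] [ 0.09552769 -0.03278795 -0.01379167]
```

servo_tool(motion=[[[0,0,0.0007,0,0,0,-1],[0,0,0.0014,0,0,0,-1],[0,0,0.002,0,0,0,-1],[0,0,0.002,0,0,0,-1]]])

```text
time: 25.55
tool_pos: [0.5318, 0.1755, 0.1041]
orientation: [-3.141, -0.0, -0.109]
ft_force: [-1.4, -0.6, 4.3]
gripper_width: 0.212
finger_force: 79.5
```

```bash
python3 -c "
from h import *
s=telemetry.get_state();print(s['tool_pos'],s['orientation'],s['ft_force'],s['ft_torque'])"
```

```text
[0.53183032 0.17552655 0.10407393] [-3.14141541e+00 -1.92809847e-04 -1.09397680e-01] [-1.35988531 -0.57393511  4.33407921] [-0.17170136  0.44567293  0.00302419]
```

servo_tool(motion=[[[0,0,0,0,0,0,-0.5],[0,0,0,0,0,0,-0.3],[0,0,0,0,0,0,0],[0,0,0,0,0,0,0.5],[0,0,0,0,0,0,1],[0,0,0,0,0,0,1],[0,0,0,0,0,0,1],[0,0,0,0,0,0,1]]], squeeze=20)

```text
time: 26.55
tool_pos: [0.5316, 0.1754, 0.1035]
orientation: [3.142, 0.001, -0.109]
ft_force: [-0.2, 0.2, -0.0]
gripper_width: 0.998
finger_force: 0.0
```

servo_tool(motion=[[[0,0,-0.02,0,0,0,1],[0,0,-0.05,0,0,0,1],[0,0,-0.09,0,0,0,1],[0,0,-0.13,0,0,0,1],[0.011,0,-0.147,0,0,0,1],[0.011,0.004,-0.146,0,0,0,1],[0.011,0.004,-0.146,0,0,0,1]]])

```text
time: 27.42
tool_pos: [0.5413, 0.1695, 0.2481]
orientation: [3.14, 0.002, -0.11]
ft_force: [0.4, -0.4, 0.5]
gripper_width: 1.002
finger_force: 0.0
```

```bash
python3 look.py w14; python3 - <<'E'
from h import *
import pickle
p,b,s=pickle.load(open("w14.pkl","rb"));p3,a,_=pickle.load(open("w3.pkl","rb"))
print(s["ft_force"],s["gripper_width"])
# compare: handle top, tip, collar positions vs w3
for n,X in {"handle":[.531,.1752,.1455],"tip":[.5184,.0579,.0643],"collar":[.5284,.152,.062]}.items():
    u3,v3=np.round(proj(p3,X)).astype(int);u,v=np.round(proj(p,X)).astype(int);h=10
    t=a[v3-h:v3+h,u3-h:u3+h];r=cv2.matchTemplate(b[v-h-8:v+h+8,u-h-8:u+h+8],t,cv2.TM_CCOEFF_NORMED);m=cv2.minMaxLoc(r);print(n,round(m[1],2),np.array(m[3])-8)
# rings in scene
S=snapshot("scene");cv2.imwrite("pics/s14.png",S);q=camera_params("scene")
u,v=proj(q,[.5258,.125,.062]).astype(int)
g=S.astype(int);
for r in range(v-22,v+14,2): print(''.join('#' if x>165 else ('o' if x<70 else '.') for x in g[r,u-45:u+45].min(1)))
E
```

```text
27.475 [0.54117247 0.16975505 0.2480585 ] [ 3.14050072e+00  2.61824997e-03 -1.09636407e-01]
[-0.83988721  0.06859317 -0.485923  ] 1.002506147858479
handle 0.98 [-1 -1]
tip 0.94 [0 0]
collar 0.6 [0 0]
oooooooo....................o..........................................................ooo
oooooo...................ooooooooo...................................................ooooo
ooooo..................oooooooooooo...................#.............................o..ooo
oo.ooo................ooooooooooooo................######................................o
....ooo................oooooooooooo......................#................................
.....oo................ooooo..ooooo....................#........##........................
......oo...............oooooooooooo............................#..........................
......ooo..............ooooooooooooo.......................#..............................
......ooo...............oooooooooooo...............###......###...........................
......ooo...............oooooooooooo..............###.....................................
......ooo...............oooooooooooo..........#.###.......................................
......ooo...............ooooooooooooo........####.........................................
......oo................ooooooooooooo......####...........................................
.....ooo................ooooooooooooo......#..............................................
....ooo..................ooooooooooooo......#.......................######................
...ooo...................oooooooooooo..............................######.................
..ooo....................ooooooooooo.............................#######..................
.ooo........................oooooo.....o.......................#######....................
```

```bash
python3 - <<'E'
from h import *
import pickle
p,b,s=pickle.load(open("w14.pkl","rb"))
d=np.array([-.108,-.994])
print("rings on skewer, brightness along axis top (z=.082):")
for lat in (0,-.012):
  print([int(b[tuple(np.round(proj(p,[*(np.array([.5307,.1765])+d*x+lat*np.array([.994,-.108])),.078]))[::-1].astype(int))].min()) for x in np.arange(.016,.12,.003)])
t=snapshot("top");t0=cv2.imread("pics/top0.png");pt=camera_params("top")
for X in ([.5338,-.317,.06],[.5399,-.3405,.06],[.5465,-.3666,.06]):
  u,v=np.round(proj(pt,X)).astype(int);print("rack ring spots before/after",t0[v,u],t[v,u])
D=cv2.absdiff(t,t0).max(2)>40;n,l,st,c=cv2.connectedComponentsWithStats(D.astype(np.uint8))
print([(np.round(c[i]).tolist(),int(st[i,4])) for i in range(1,n) if st[i,4]>12])
E
```

```text
rings on skewer, brightness along axis top (z=.082):
[99, 94, 117, 101, 142, 145, 145, 147, 114, 145, 144, 146, 146, 122, 147, 149, 148, 149, 113, 114, 115, 141, 139, 142, 141, 149, 141, 145, 139, 140, 142, 144, 151, 151, 150]
[200, 193, 187, 179, 167, 167, 169, 177, 150, 176, 168, 169, 168, 152, 170, 170, 171, 171, 195, 194, 193, 194, 194, 193, 193, 193, 194, 169, 166, 168, 168, 151, 149, 148, 147]
rack ring spots before/after [165 183 183] [153 165 172]
rack ring spots before/after [163 181 182] [147 159 165]
rack ring spots before/after [163 181 182] [154 165 172]
[([37.0, 280.0], 15011), ([78.0, 209.0], 651), ([90.0, 192.0], 352), ([122.0, 212.0], 654), ([366.0, 202.0], 20), ([380.0, 203.0], 68), ([356.0, 205.0], 20), ([99.0, 212.0], 33), ([372.0, 207.0], 22), ([363.0, 209.0], 31), ([165.0, 216.0], 83), ([184.0, 210.0], 35), ([354.0, 212.0], 22), ([346.0, 215.0], 25), ([1.0, 315.0], 14), ([498.0, 375.0], 421)]
```

Three rings sit on the skewer, the rack is empty, and the only other picture changes are the arm itself. Handing in.

```bash
python3 -c "
from workcell import ticket
print(ticket.close_job())"
```

```text
the job is handed in; nothing more can be done
None
```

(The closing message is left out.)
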